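# Snap the small-parts box lid shut all round

### The job

The lid lies on the small-parts box, but the four spring sections of its rim, one at the middle of each side, still stand up. Go round the rim with the fingertips and press each section down until it clicks, so that all four are shut. Only press: do not lift or tip the box or push it from its place, and leave the jar and the tape roll alone.

Things in the scene. Friction and masses are not known exactly. Their poses are not given: they have to be found in the camera images.
- snap_box: closed grey plastic small-parts box with a white clip-on lid, 180 x 140 mm, loose, about 1 kg. Origin: centre of its underside; x along the 180 mm length, y along the 140 mm width, z up. The lid panel and its corners (top 58 mm above the bench) are fixed; at the middle of each side a hinged rim section stands tilted up, its outer edge about 11 mm too high
- rim_1_press (a point): point to press, on top of the white rim section on the short side at the box's +x end (a flap 62 mm along the side, 33 mm deep, hinged at its inner edge): midway along it, 8 mm in from its outer edge. It moves with the section: about 69 mm above the bench when up; shut, 61 mm (level, 3 mm proud of the lid panel) and 2 mm farther out
- rim_1 (a joint): angle of that section (short side at the box's +x end): 0 standing up, 0.33 shut and level. A snap spring resists with at most about 5 N at the press point; released before the middle (0.165) it springs back up, past the middle it snaps down and stays shut
- rim_2_press (a point): point to press, on top of the white rim section on the long side at +y (a flap 80 mm along the side, 33 mm deep, hinged at its inner edge): midway along it, 8 mm in from its outer edge. It moves with the section: about 69 mm above the bench when up; shut, 61 mm (level, 3 mm proud of the lid panel) and 2 mm farther out
- rim_2 (a joint): angle of that section (long side at +y): 0 standing up, 0.33 shut and level. A snap spring resists with at most about 5 N at the press point; released before the middle (0.165) it springs back up, past the middle it snaps down and stays shut
- rim_3_press (a point): point to press, on top of the white rim section on the short side at the -x end (a flap 62 mm along the side, 33 mm deep, hinged at its inner edge): midway along it, 8 mm in from its outer edge. It moves with the section: about 69 mm above the bench when up; shut, 61 mm (level, 3 mm proud of the lid panel) and 2 mm farther out
- rim_3 (a joint): angle of that section (short side at the -x end): 0 standing up, 0.33 shut and level. A snap spring resists with at most about 5 N at the press point; released before the middle (0.165) it springs back up, past the middle it snaps down and stays shut
- rim_4_press (a point): point to press, on top of the white rim section on the long side at -y (a flap 80 mm along the side, 33 mm deep, hinged at its inner edge): midway along it, 8 mm in from its outer edge. It moves with the section: about 69 mm above the bench when up; shut, 61 mm (level, 3 mm proud of the lid panel) and 2 mm farther out
- rim_4 (a joint): angle of that section (long side at -y): 0 standing up, 0.33 shut and level. A snap spring resists with at most about 5 N at the press point; released before the middle (0.165) it springs back up, past the middle it snaps down and stays shut
- jar: glass jar of screws with a red lid, 66 mm across, 96 mm high, loose on the bench, to be left alone; origin: centre of its underside
- blue_tape: roll of blue tape lying flat, 72 mm across, 20 mm high, loose, to be left alone; origin: centre of its underside

How it is judged:
By the outcome, as a careful person would: the job done as asked, in the order asked, and still so for the second after the job is handed in, with the robot touching nothing.
It also fails if it takes over 45 s, if anything falls off the work surface, if the arm or the gripper's body presses on something with over 40 N, if the wrist force passes 120 N, or if a joint passes its speed limit or range.

### The arm

A 6-joint arm with a two-finger parallel gripper is mounted at the origin on a cart in front of the work surface, level with it; the furniture and walls round the work are solid. World frame = base frame: x ahead of the robot, y to its left, z up, the work surface at z = 0. Lengths are in m, angles in rad, forces in N, time in s.
With the tool pointing down it reaches from about 0.225 to 0.725 m from the base axis. Payload 3.1 kg.
Tool frame: the origin (TCP) lies midway between the tips of the shut fingers; the grasp point (between the pads) lies 19 mm behind it; z points along the fingers, y is the line along which they close (so a half turn about z gives the same grasp; the last joint's range is limited). The gripper opens to 85 mm and grips with 20 to 120 N. Pads are 22 mm wide; open, the fingers measure 114 mm over their backs; the gripper's body (76 mm by 85 mm) begins 54 mm behind the grasp point. The pads swing forward as they close: fully open they stand 13 mm farther back than shut.
Start: joints at [-1.437, 0.048, 0.099, 1.622, 0, 1.443], TCP at [0.136, -0.507, 0.231] pointing down, gripper open.
Joint ranges: [-2.91, 2.91], [-0.99, 1.94], [-1.21, 1.42], [-2.12, 2.29], [-1.49, 1.47], [-3.14, 3.14]. Speed limits (rad/s): [2.79, 2.79, 3.14, 3.14, 3.14, 3.14].

### API

Orientations are given as [roll, pitch, yaw] about the fixed x, y, z axes, in that order (R = Rz(yaw) Ry(pitch) Rx(roll)).
In Python, from station import arm, viewer, job gives the robot as it stands.
- The arm moves only by the tool drive_tool, never from a script. Its argument "motion" is a list of rows, each a list of 2 entries, a list of its own where there are three numbers: the shift along the world's x, y, z each as a share of 5 cm, from -1 to 1, then the turn about the world's z as a share of 0.08 rad, from -1 to 1. A call has 1 to 8 rows; each row shifts and turns the commanded pose from where the row before left it; what a row does not reach is not made up. A row lasts 1/8 s, in which the tool goes at most 62.5 mm and 10.7 degrees, less where a joint would pass 70% of its speed; a pose out of reach is approached as far as the arm can. A call with a number of a shift or a turn outside -1 to 1 is refused whole. A call with a gripper value outside its range is refused whole. "fingers" is the finger opening in mm, from 0 to 85.4, set as the call begins (left out, the last holds). The fingers move at their own pace and stop on an object; "newtons" is the grip in N (left out, the last holds). Time passes only in rows, so rows that do not move let the fingers close. It gives the time, the measured TCP pose, the force, the opening and the grip force at its end, in the units of the state.
- arm.read_state(): the state, without advancing time (a new reading comes with each control period).
- viewer.grab_frame(name): name is "scene" or "top"; returns a dict with "pixels" (420x560x3 uint8, red, green, blue), "range_z" (420x560 float32, m along the optical axis (not along the pixel's ray), 0 where there is no reading), "intrinsics" (3x3 intrinsics, pixels), "R" (3x3) and "t" (3): a world point X has camera coordinates R X + t. Camera axes: x right, y down, z forward; pixel columns grow to the right and rows downward; lengths in m; the calibration is good to about 2 mm. A picture is of the moment at which its call begins.
- job.hand_in(): hands the job in; it is judged then, once.
Trained networks look in a picture, given as the dict that the camera call returned (one of the last four; its "shot" number tells which), for a name from the list of things; names that differ only in an ending like _2 or _b are one class to them, and where a whole thing is asked for, a point or a joint stands for the part that bears it (a point fixed in the world has none). Each returns a list of dicts, best first, with "conf" (0 to 1); they miss things now and then, are a little off and sometimes report something else, mostly with a low value. They report only what shows in the picture. A call takes as long as a camera call.
- viewer.boxes_of(picture, query): "extent" ([left, top, right, bottom] in pixels, round what is visible of it).
- viewer.spot_point(picture, query): "pixel" ([column, row] in pixels: a listed point, or the origin of a listed thing).
The state is a dict: "clock": time; "joint_positions": joint angles; "qd": joint speeds; "joint_torque": joint torques, N m; "eef_pos": TCP position; "tcp_rot": TCP orientation; "force": force on the tool from outside, world axes, zero at the start; "wrist_torque": the same for the moment, N m; "opening": opening from 0.0 (shut) to 1.0 (fully open); "gripper_force": force on a finger pad.
Only numpy, scipy, OpenCV 4.12 (cv2) and the standard library are available. Lean on these libraries where they do the work, as an engineer would, in place of code of your own. Each camera call takes 0.05 s, during which the arm holds its last target. There are 200 camera calls.

## Working session

There is one attempt and no reset: what is moved stays moved. The work goes in short steps, Python scripts to look and compute and a tool call to move; the robot and the scene stay as the last step left them, time stands still between calls to the robot, and variables do not carry over. Pictures are saved under pics/ and viewed, at most 10 in all, crops included, and the job is handed in when it is done.

Besides the shell and the picture viewer there is one more tool, called after ">>>" in YAML: its name, and indented under it one key for each argument. drive_tool: Moves the arm, as the interface text tells. Its arguments: {"type":"object","properties":{"motion":{"type":"array"},"fingers":{"type":"number"},"newtons":{"type":"number"}},"required":["motion"]}

```bash
mkdir -p pics
cat > h.py <<'E'
import numpy as np,cv2
from station import arm,viewer,job
def world(p,px,z=None):
    K,R,t=p["intrinsics"],p["R"],p["t"]
    u,v=px; r=np.linalg.inv(K)@[u,v,1]
    if z is None:
        a=p["range_z"][int(v)-1:int(v)+2,int(u)-1:int(u)+2]; d=np.median(a[a>0])
        return R.T@(r*d-t)
    o=-R.T@t; q=R.T@r
    return o+q*(z-o[2])/q[2]
E
python3 - <<'E'
from h import *
s=arm.read_state();print(s["clock"],s["eef_pos"],s["tcp_rot"],s["opening"])
ims=[]
for n in("top","scene"):
    p=viewer.grab_frame(n); cv2.imwrite(f"pics/{n}.png",p["pixels"][:,:,::-1])
    for q in("snap_box","jar","blue_tape","rim_1_press","rim_2_press"):
        for d in viewer.spot_point(p,q): print(n,q,round(d["conf"],2),np.round(d["pixel"]),world(p,d["pixel"]).round(3))
    for d in viewer.boxes_of(p,"snap_box"): print(d)
E
```

```text
0.0 [ 0.13578748 -0.50651901  0.23011929] [-3.13927568e+00 -3.24743488e-04  2.61746677e-01] 0.9973174826095572
top jar 0.21 [265. 247.] [0.456 0.173 0.072]
top blue_tape 0.58 [370. 277.] [ 0.389 -0.078  0.   ]
top rim_1_press 0.93 [306. 187.] [0.594 0.079 0.07 ]
top rim_2_press 0.67 [264. 204.] [0.555 0.175 0.066]
{'extent': [238.8, 168.1, 328.6, 268.0], 'conf': 0.86}
scene snap_box 0.76 [266. 234.] [0.48  0.178 0.062]
scene jar 0.64 [162. 280.] [0.455 0.409 0.175]
scene blue_tape 0.73 [373. 213.] [ 0.384 -0.044  0.017]
scene rim_1_press 0.85 [254. 178.] [0.599 0.083 0.069]
scene rim_2_press 0.73 [231. 212.] [0.563 0.184 0.07 ]
{'extent': [223.1, 173.4, 316.9, 265.9], 'conf': 0.64}
```

View pics/top.png

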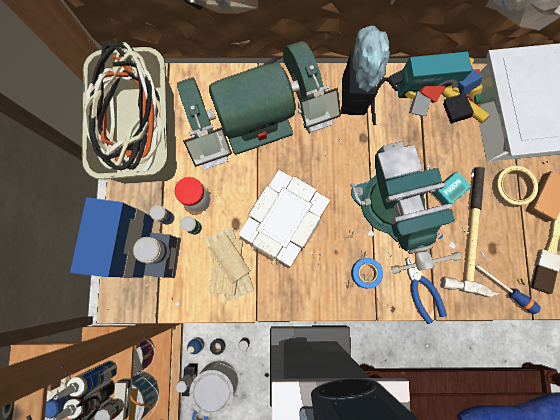

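View pics/scene.png

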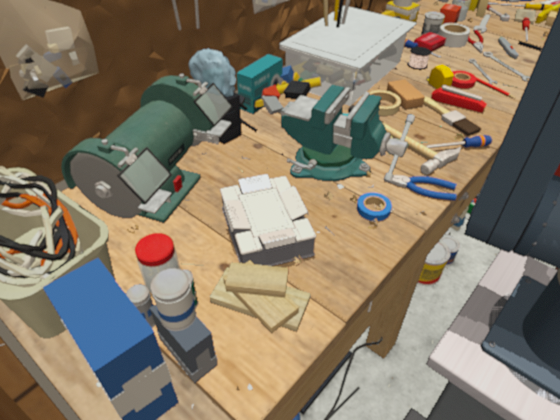

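The top view shows the box near (284,218), rotated, with the jar at (190,195), the tape at (367,272), the grinder behind it and the vise to its right. Next I'll fit the box from the depth image.

Run:
```python
from h import *
p=viewer.grab_frame("top")
K,R,t=p["intrinsics"],p["R"],p["t"]
v,u=np.mgrid[0:420,0:560]; d=p["range_z"]
C=np.linalg.inv(K)@np.stack([u*d,v*d,d]).reshape(3,-1)
W=(R.T@(C-t[:,None])).T.reshape(420,560,3)
print("cam",-R.T@t)
m=(W[...,2]>.04)&(W[...,2]<.085)&(u>232)&(u<335)&(v>160)&(v<272)
n,l,st,ce=cv2.connectedComponentsWithStats(m.astype(np.uint8)); k=1+st[1:,4].argmax()
P=W[l==k]; r=cv2.minAreaRect((P[:,:2]*1000).astype(np.float32)); print(r,cv2.boxPoints(r).round(),len(P))
print(np.percentile(P[:,2],[5,25,50,75,95]))
for n in("top","scene"):
    p=viewer.grab_frame(n)
    for q in["rim_%d_press"%i for i in(1,2,3,4)]:
        for dd in viewer.spot_point(p,q): print(n,q,round(dd["conf"],2),np.round(dd["pixel"],1),world(p,dd["pixel"],.069).round(3))
# obstacle heights map: coarse max z
for x in np.arange(.8,.2,-.04):
    print(f"{x:.2f}",*[ "%3d"%(1000*np.max(W[...,2][(abs(W[...,0]-x)<.02)&(abs(W[...,1]-y)<.02)&(W[...,2]<.6)],initial=0)) for y in np.arange(.42,-.36,-.04)])
a=p=viewer.grab_frame("top")["pixels"][150:285,220:370,::-1]
cv2.imwrite("pics/crop.png",cv2.resize(a,None,fx=4,fy=4,interpolation=cv2.INTER_CUBIC))
```

```text
cam [0.38630631 0.14465693 0.93128315]
((527.5885620117188, 129.09982299804688), (151.33567810058594, 191.0142822265625), 58.23588180541992) [[407. 115.]
 [569.  14.]
 [649. 143.]
 [486. 244.]] 4896
[0.0569575  0.05891326 0.06061559 0.06582945 0.07177507]
top rim_1_press 0.72 [306.5 183.9] [0.602 0.077 0.069]
top rim_2_press 0.62 [259.4 201.8] [0.561 0.186 0.069]
top rim_3_press 0.84 [264.5 248.8] [0.452 0.174 0.069]
top rim_4_press 0.84 [308.9 228.3] [0.498 0.073 0.069]
scene rim_1_press 0.84 [250.2 177.6] [0.607 0.086 0.069]
scene rim_2_press 0.78 [234.5 216.8] [0.55  0.189 0.069]
scene rim_4_press 0.89 [295.9 198.3] [0.496 0.073 0.069]
0.80 182 144 202 204 190 194 194 193 224 229   2 162 203 179   5  37  39  47  61 134
0.76 196 144 213 214 194 194 193 190 210 223 206   6   5  31   7   5   6   6  57 133
0.72 199 145 221 230 188 187 178 166 196 187 171   6   6   5   4   6   7   8   6   4
0.68 185 145 204 224 209 132   6   7   5   5   8   4 110 134 136 131   4   5   6   5
0.64 169 143 202 194 179   6   6  62  70   5   4   5 133 137 136 134  52  38  40  29
0.60 145 142 101  99   6   5
[... 206 characters left out ...]
 175 174   4  16  28
0.48 183 181  82  62  63  72  75  68  74  76   5  18   7 174 174 175 172   5  22  28
0.44 182 182   6  63  63  62  74  74  74   5   5   6  23  21 123 120 147   5  25  25
0.40 165 101   6  44  63  62   5  57  60   5   5  23  24  59  95 113  17  27  25  24
0.36   5   5   5  44  61  24   6   5   5   7   5  16  22  22   5  19  18  32  30  29
0.32   5   5   6   5  21   5   5   5   5   4   5   4   5   6   5  19  19  19   5   5
0.28   5   6   5   4   5   3   4   4   5   4   4   3   4   4   3  15  18  17   4   4
0.24   0   0   0   0   0   0   0   0   0   0   0   0   0   0   0   0   0   0   0   0
0.20   0   0   0   0   0   0   0   0 343 371 387 399   0   0   0   0   0   0   0   0
```

View pics/crop.png

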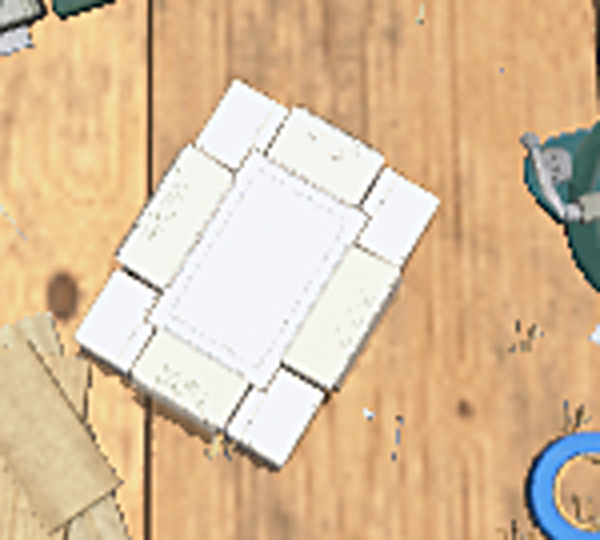

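The crop shows all four cream flaps standing up. The lid panel corners are near full-frame pixels (280,170), (330,200), (289,267) and (239,234).

Run:
```python
from h import *
p=viewer.grab_frame("top")
f=lambda L,z:np.array([world(p,(220+(a+.5)/4-.5,150+(b+.5)/4-.5),z)[:2] for a,b in L])
o=f([(240,80),(440,202),(280,470),(78,338)],.058)
i=f([(255,152),(368,215),(262,388),(165,318)],.058)
for q in(o,i):
    ex=q[0]+q[1]-q[2]-q[3]; print(q.round(3).tolist(),q.mean(0).round(4),np.arctan2(ex[1],ex[0]).round(3),[np.linalg.norm(q[k]-q[(k+1)%4]).round(3) for k in range(4)])
```

```text
[[0.64, 0.139], [0.566, 0.022], [0.411, 0.117], [0.487, 0.233]] [0.5261 0.1278] -0.551 [np.float64(0.138), np.float64(0.182), np.float64(0.138), np.float64(0.18)]
[[0.596, 0.13], [0.558, 0.065], [0.458, 0.127], [0.498, 0.183]] [0.5278 0.1262] -0.526 [np.float64(0.076), np.float64(0.119), np.float64(0.069), np.float64(0.111)]
```

>>> drive_tool:
  motion:
    - [[0.3, 0.3, 0.2], 1]
    - [[0.6, 0.8, 0.2], 1]
    - [[0.6, 1, 0], 1]
    - [[0.6, 1, 0], 1]
  fingers: 0

```text
clock: 1.85
eef_pos: [0.2416, -0.3509, 0.2515]
tcp_rot: [3.141, -0.0, 0.583]
force: [1.1, -0.5, 1.0]
opening: 0.145
gripper_force: 0.0
```

>>> drive_tool:
  motion:
    - [[0.8, 0.98, 0], 1]
    - [[0.8, 0.98, 0], 1]
    - [[0.8, 0.98, 0], 1]
    - [[0.8, 0.98, 0], 1]
    - [[0.8, 0.98, 0], 1]
    - [[0.8, 0.98, 0], 0.5]
    - [[0.8, 0.98, 0], 0]
    - [[0.8, 0.98, 0], 0]

```text
clock: 2.85
eef_pos: [0.5583, 0.0371, 0.2515]
tcp_rot: [3.141, -0.0, 1.022]
force: [0.7, -0.5, -0.2]
opening: -0.001
gripper_force: 0.0
```

>>> drive_tool:
  motion:
    - [[0.66, 0.92, -0.6], 0]
    - [[0, 0, -1], 0]
    - [[0, 0, -0.8], 0]
    - [[0, 0, -0.6], 0]
    - [[0, 0, 0], 0]

```text
clock: 3.48
eef_pos: [0.5864, 0.0801, 0.0984]
tcp_rot: [-3.135, 0.004, 1.022]
force: [0.4, 0.5, -0.2]
opening: 0.0
gripper_force: 0.0
```

Run:
```python
from h import *
s=arm.read_state();print(s["clock"],s["eef_pos"],s["tcp_rot"],s["joint_positions"],s["force"],s["opening"])
p=viewer.grab_frame("scene")
a=p["pixels"][120:300,170:370,::-1]
cv2.imwrite("pics/s2.png",cv2.resize(a,None,fx=3,fy=3))
```

```text
3.475 [0.58643068 0.0801178  0.09836303] [-3.1352715   0.00408426  1.02195054] [ 2.25158957e-02  2.40148799e-01  4.82787232e-02  1.38645205e+00
 -1.71404761e-05  2.14217098e+00] [ 0.39410009  0.54026665 -0.24091637] 0.00035275311900304996
```

View pics/s2.png

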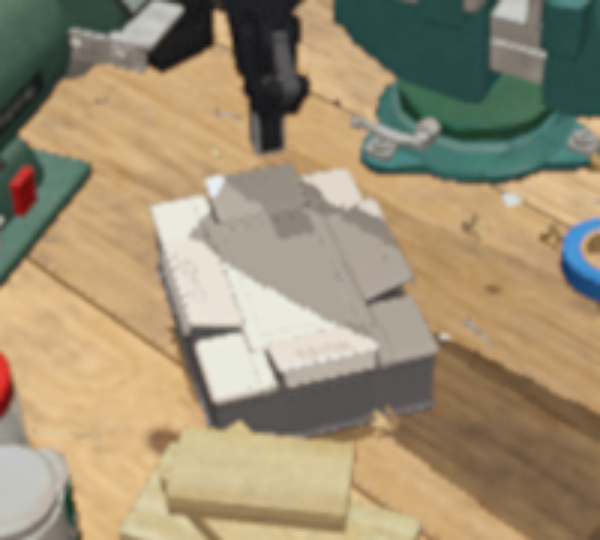

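The gripper, fingers shut, hangs above the far flap (rim_1), with the tip near crop pixel (268,150). I'll align it and press.

>>> drive_tool:
  motion:
    - [[0.15, 0.12, -0.1], 0]
    - [[0, 0, -0.2], 0]
    - [[0, 0, -0.2], 0]
    - [[0, 0, -0.06], 0]
    - [[0.02, -0.01, -0.06], 0]
    - [[0.02, -0.01, -0.06], 0]
    - [[0, 0, -0.05], 0]
    - [[0, 0, 0], 0]

```text
clock: 4.53
eef_pos: [0.599, 0.085, 0.0653]
tcp_rot: [3.141, -0.0, 1.022]
force: [-0.1, 0.4, 0.3]
opening: -0.0
gripper_force: 0.0
```

>>> drive_tool:
  motion:
    - [[0, 0, -0.05], 0]
    - [[0, 0, -0.04], 0]
    - [[0, 0, 0], 0]
    - [[0, 0, 0], 0]

```text
clock: 5.03
eef_pos: [0.5988, 0.0851, 0.0611]
tcp_rot: [3.141, -0.0, 1.022]
force: [0.1, -0.3, 0.5]
opening: 0.0
gripper_force: 0.2
```

Run:
```python
from h import *
p=viewer.grab_frame("scene")
a=p["pixels"][150:280,200:340,::-1]
cv2.imwrite("pics/s3.png",cv2.resize(a,None,fx=4,fy=4))
```

```text
(no output)
```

View pics/s3.png

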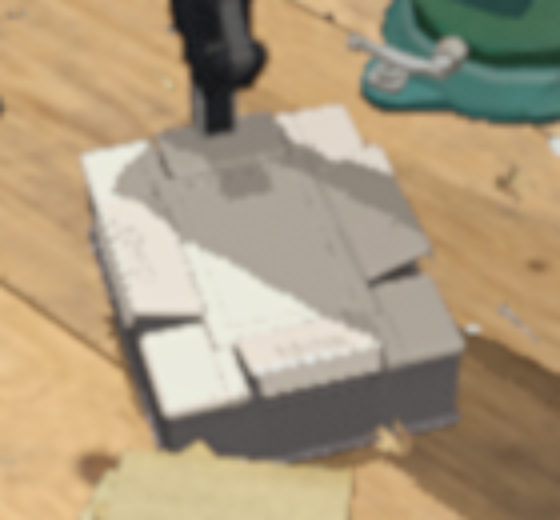

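Rim_1 now lies level, with the fingertip on it. On to rim_2.

>>> drive_tool:
  motion:
    - [[0, 0, 0.4], 0]
    - [[0, 0, 0.4], 0]
    - [[-0.28, 0.6, 0], 0]
    - [[-0.28, 0.6, 0], 0]
    - [[-0.28, 0.66, 0], 0]
    - [[0, 0, 0], 0]
    - [[0, 0, 0], 0]

```text
clock: 5.95
eef_pos: [0.5569, 0.1778, 0.101]
tcp_rot: [3.141, 0.0, 1.022]
force: [0.2, -0.5, 0.2]
opening: 0.003
gripper_force: 0.0
```

>>> drive_tool:
  motion:
    - [[0, 0, -0.2], 0]
    - [[0, 0, -0.2], 0]
    - [[0, 0, -0.1], 0]
    - [[0, 0, -0.06], 0]
    - [[0.01, 0.02, -0.06], 0]
    - [[0, 0, -0.06], 0]
    - [[0, 0, -0.06], 0]
    - [[0, 0, 0], 0]

```text
clock: 6.95
eef_pos: [0.557, 0.179, 0.0635]
tcp_rot: [-3.141, 0.001, 1.022]
force: [-0.8, -0.6, -0.2]
opening: -0.001
gripper_force: 0.0
```

>>> drive_tool:
  motion:
    - [[0, 0, -0.06], 0]
    - [[0, 0, 0], 0]
    - [[0, 0, 0], 0]

```text
clock: 7.32
eef_pos: [0.5574, 0.1791, 0.0611]
tcp_rot: [3.141, -0.0, 1.022]
force: [0.9, -0.5, 0.8]
opening: -0.004
gripper_force: 0.5
```

>>> drive_tool:
  motion:
    - [[0, 0, 0.4], 0]
    - [[0, 0, 0.4], 0]
    - [[-0.66, -0.06, 0], 0]
    - [[-0.66, -0.06, 0], 0]
    - [[-0.66, -0.06, 0], 0]
    - [[0, 0, 0], 0]
    - [[0, 0, 0], 0]

```text
clock: 8.2
eef_pos: [0.4589, 0.1702, 0.1012]
tcp_rot: [3.141, -0.001, 1.022]
force: [0.6, 0.5, -0.2]
opening: 0.002
gripper_force: 0.0
```

>>> drive_tool:
  motion:
    - [[0, 0, -0.2], 0]
    - [[0, 0, -0.2], 0]
    - [[0, 0, -0.1], 0]
    - [[0, 0, -0.06], 0]
    - [[-0.02, 0.01, -0.06], 0]
    - [[0, 0, -0.06], 0]
    - [[0, 0, -0.06], 0]
    - [[0, 0, 0], 0]

```text
clock: 9.2
eef_pos: [0.457, 0.1705, 0.0635]
tcp_rot: [-3.141, 0.001, 1.022]
force: [0.3, -0.3, 0.7]
opening: -0.003
gripper_force: 0.0
```

>>> drive_tool:
  motion:
    - [[0, 0, -0.06], 0]
    - [[0, 0, 0], 0]
    - [[0, 0, 0], 0]

```text
clock: 9.57
eef_pos: [0.4574, 0.1706, 0.061]
tcp_rot: [3.141, -0.0, 1.022]
force: [0.3, -0.2, 0.1]
opening: 0.002
gripper_force: 0.3
```

>>> drive_tool:
  motion:
    - [[0, 0, 0.4], 0]
    - [[0, 0, 0.4], 0]
    - [[0.25, -0.62, 0], 0]
    - [[0.25, -0.62, 0], 0]
    - [[0.26, -0.62, 0], 0]
    - [[0, 0, 0], 0]
    - [[0, 0, 0], 0]

```text
clock: 10.45
eef_pos: [0.4948, 0.0778, 0.1007]
tcp_rot: [-3.141, 0.0, 1.022]
force: [-0.2, 0.0, -0.3]
opening: 0.005
gripper_force: 0.0
```

>>> drive_tool:
  motion:
    - [[0, 0, -0.2], 0]
    - [[0, 0, -0.2], 0]
    - [[0, 0, -0.1], 0]
    - [[0, 0, -0.06], 0]
    - [[-0.01, -0.02, -0.06], 0]
    - [[0, 0, -0.06], 0]
    - [[0, 0, -0.06], 0]
    - [[0, 0, 0], 0]

```text
clock: 11.45
eef_pos: [0.4946, 0.0765, 0.0635]
tcp_rot: [-3.141, 0.0, 1.022]
force: [-0.4, -1.1, 0.4]
opening: 0.002
gripper_force: 0.0
```

>>> drive_tool:
  motion:
    - [[0, 0, -0.06], 0]
    - [[0, 0, 0], 0]
    - [[0, 0, 0], 0]

```text
clock: 11.82
eef_pos: [0.4949, 0.0766, 0.0611]
tcp_rot: [3.141, -0.0, 1.022]
force: [0.6, -0.5, 0.5]
opening: 0.002
gripper_force: 0.2
```

>>> drive_tool:
  motion:
    - [[0, 0, 0.4], 0]
    - [[0, 0, 0.8], 0]
    - [[0, 0, 0.9], 0]
    - [[0, 0, 0.9], 0]
    - [[-0.9, -0.9, 0], 0]
    - [[-0.9, -0.9, 0], 0]
    - [[-0.9, -0.9, 0], 0]
    - [[-0.9, -0.9, 0], 0]

```text
clock: 12.82
eef_pos: [0.3166, -0.1011, 0.2109]
tcp_rot: [3.141, 0.0, 1.023]
force: [0.9, -1.4, -0.7]
opening: -0.0
gripper_force: 0.0
```

Run:
```python
from h import *
for n in("top","scene"):
    p=viewer.grab_frame(n); z=(150,285,220,370) if n=="top" else (150,280,200,340)
    a=p["pixels"][z[0]:z[1],z[2]:z[3],::-1]
    cv2.imwrite(f"pics/e_{n}.png",cv2.resize(a,None,fx=4,fy=4,interpolation=cv2.INTER_CUBIC))
    K,R,t=p["intrinsics"],p["R"],p["t"]
    for i,X in enumerate([(.596,.085),(.5585,.181),(.456,.171),(.4935,.075)]):
        c=K@(R@[*X,.061]+t); print(n,i+1,world(p,c[:2]/c[2]).round(4))
```

```text
top 1 [0.5955 0.0851 0.0629]
top 2 [0.5581 0.1809 0.0629]
top 3 [0.4558 0.1709 0.063 ]
top 4 [0.4934 0.0751 0.0622]
scene 1 [0.5981 0.0829 0.0585]
scene 2 [0.5589 0.1807 0.0605]
scene 3 [0.4565 0.1704 0.0602]
scene 4 [0.4947 0.0735 0.0592]
```

View pics/e_top.png

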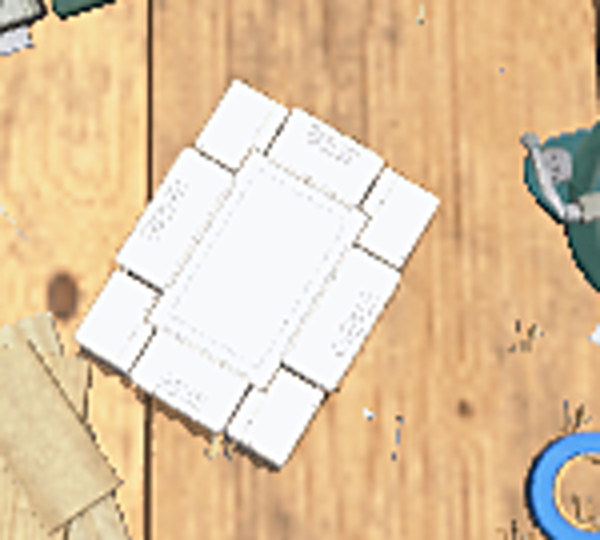

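View pics/e_scene.png

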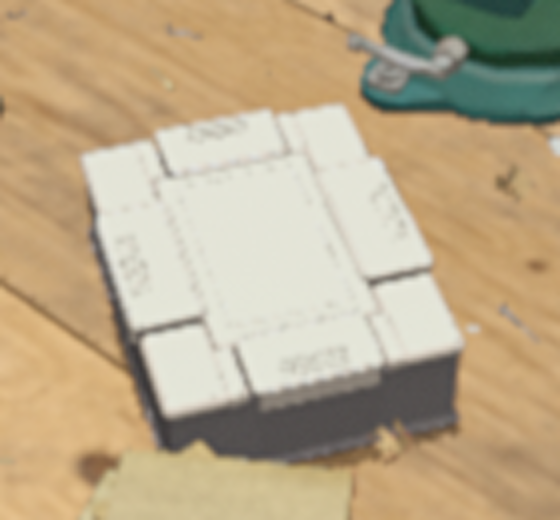

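All four sections lie level at about 61 mm, shaded the same as the lid, and the box corners sit at the same pixels as before. The arm is clear of everything, so I'm handing in.

```bash
python3 -c "
from station import job
print(job.hand_in())"
```

```text
the job is handed in; nothing more can be done
None
```

All four rim sections are pressed shut, in order from 1 to 4, and the job is handed in at about 13 s; the box did not move in the pictures, and the arm never went near the jar or the tape roll.

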